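Retire the long column

ROBOT

A 6-joint arm with a two-finger parallel gripper is mounted at the origin on the work surface. World frame = base frame: x ahead of the robot, y to its left, z up, the work surface at z = 0. Lengths are in m, angles in rad, forces in N, time in s.
With the tool pointing down it reaches from about 0.35 to 0.925 m from the base axis. Payload 6.4 kg.
Tool frame: the origin (TCP) lies midway between the tips of the shut fingers; the grasp point (between the pads) lies ctrl.hold_point_z behind it (ctrl.hold_point_z is the distance from the TCP to the grasp point, in m); z points along the fingers, y is the line along which they close (so a half turn about z gives the same grasp; the last joint's range is limited). The gripper opens to 85 mm and grips with 20 to 120 N. Pads are 22 mm wide; open, the fingers measure 114 mm over their backs; the gripper's body (76 mm by 85 mm) begins 54 mm behind the grasp point. The pads swing forward as they close: fully open they stand 13 mm farther back than shut.
Start: joints at [-1.306, 0.245, 1.558, -0, 1.339, -0.174], TCP at [0.276, -0.588, 0.231] pointing down, gripper open.
Joint ranges: [-3.13, 3.13], [-1.02, 2.26], [0.13, 2.54], [-0.95, 4.09], [0.21, 2.88], [-2.74, 2.74]. Speed limits (rad/s): [2.57, 2.57, 3.14, 3.14, 3.14, 3.14].

INTERFACE

Orientations are given as a unit quaternion [w, x, y, z].
In Python, from bench import ctrl gives the robot as it stands. Calls block until the motion is done:
- ctrl.movep(position, orientation): joint-space move of the TCP to a pose.
- ctrl.line_to(position, orientation=None, feed=0.15, until_force=None): straight line of the TCP; orientation=None keeps the orientation; feed is the mean speed in m/s. With until_force (N) it stops when the force on the tool has changed by that much, and returns True; else False.
- ctrl.movej(angles): joint-space move.
- ctrl.set_gripper(opening): finger opening in m; the grip force is fixed at half the most; returns when the fingers have stopped.
- ctrl.dwell(seconds).
- ctrl.inverse_kinematics(position, orientation): joint angles nearest the present ones, or None.
- ctrl.get_image(name): name is "scene" or "top" or "wrist"; returns a dict with "pixels" (480x640x3 uint8, red, green, blue), "fx", "fy", "cx", "cy" (pixels), "T" (4x4, takes a point from camera to world coordinates); the wrist camera has in their place "mount" (4x4, takes a point from camera to tool coordinates, whose origin is the TCP and whose axes are the flange's). Camera axes: x right, y down, z forward; pixel columns grow to the right and rows downward; lengths in m; the calibration is good to about 2 mm. A picture is of the moment at which its call begins: read the wrist's pose just before it. There is no depth.
A pose or a line that the arm cannot do raises ctrl.Unreachable and nothing moves.
- ctrl.close_job(): hands the job in; it is judged then, once.
Readings, each from a call of its own:
- ctrl.read_time_s(): time.
- ctrl.read_joint_pos(): joint angles.
- ctrl.read_joint_velocities(): joint speeds.
- ctrl.read_effort(): joint torques, N m.
- ctrl.read_eef_pos(): TCP position.
- ctrl.read_ee_rot(): TCP orientation.
- ctrl.read_wrist_force(): force on the tool from outside, world axes, zero at the start.
- ctrl.read_torque(): the same for the moment, N m.
- ctrl.read_finger_gap(): finger opening in m.
- ctrl.read_grasp_force(): force on a finger pad.
Only numpy, scipy, OpenCV 4.12 (cv2) and the standard library are available. Lean on these libraries where they do the work, as an engineer would, in place of code of your own. Each camera call takes 0.05 s, during which the arm holds its last target. There are 200 camera calls.

TASK

The longest column in the upright holder is worn out: pull it out, put it in the open metal scrap box, lying right down inside, and then shut the box's lid fully. Leave the other two tools standing in the holder and the bottle where they are, and leave the old column that is already in the box in there.

Things in the scene. Friction and masses are not known exactly. Their poses are not given: they have to be found in the camera images.
- holder: Fixed grey plastic block with three square sockets open at the top, 60 (its x) x 166 (its y) x 85 high; origin at the centre of its underside, z up. The sockets are in a row along its y, at y = -52, 0 and +52 mm, each 23 mm square, with the floor 10 mm above the underside (75 mm deep). Any of the three things in it may stand in any socket.
- column: The column to retire, longest thing in the holder: straight steel rod 200 mm long, 160 g. Origin at its lower tip, z along it to the top. From below: plastic foot to 12 mm, round nut 16 mm thick from 12 to 46, tube 12 mm thick to 158, nut 16 mm thick to 192, stub 8 mm thick to 200. Leans a few degrees in its socket, top about 208 mm above the table.
- column_top (a point): The tip of the column's upper end, 200 mm along its z from its origin.
- short_column: A column of the same make but only 150 mm long, loose in another socket (top at about 160 mm above the table); origin at its lower tip, z along it. To be left standing.
- driver: A screwdriver standing blade down in the third socket: steel shank 10 mm in diameter, black handle 22 mm in diameter from 90 to 155 mm (top at about 165 mm above the table); origin at the blade's end, z along it to the handle. To be left standing.
- box: Fixed grey sheet-metal scrap box, outside 150 (its x) x 260 (its y) x 85 high, walls and floor 5 mm; origin at the centre of its underside, z up, x away from the robot at yaw 0. Open at the top, with a hinged lid on its far (+x) long rim.
- lid (a joint): Opening angle of the box's lid in rad: 0 shut flat on the box, pi/2 upright, starts leaning back beyond upright (1.7 to 2.05; stop at 2.3). Stiff hinge: the lid stays where it is left; about 2 to 4 N at its free edge moves it. The lid is a flat plate 150 x 260 x 6 mm.
- lid_hinge (a point): Middle of the lid's hinge line (on its inner face), at the box's x = +75 mm and 85.5 mm above its underside. The hinge runs along the box's y.
- lid_edge (a point): Middle of the lid's free long edge, on its outer face, 150 mm from the hinge. Its own axes: x from the free edge towards the hinge, y along the hinge, z out of the outer face.
- old_column: A steel column 120 mm long with hexagonal 16 mm nuts lying in the box along its +x side; origin below the middle, its y along the column. To be left in the box.
- bottle: Amber bottle, 66 mm in diameter, 140 mm high, standing between holder and box, about 400 g; origin at the centre of its underside. To be left standing.

How it is judged:
By the outcome, as a careful person would: the job done as asked, in the order asked, and still so for the second after the job is handed in, with the robot touching nothing.
It also fails if it takes over 64 s, if anything falls off the work surface, if the arm or the gripper's body presses on something with over 40 N, if the wrist force passes 120 N, or if a joint passes its speed limit or range.

## Working session

There is one attempt and no reset: what is moved stays moved. The work goes in short steps, each a Python script; the robot and the scene stay as the last script left them, time stands still between calls to the robot, and variables do not carry over. Pictures are saved under pics/ and viewed, at most 10 in all, crops included, and the job is handed in when it is done.

```bash
ls; mkdir -p pics
python3 - <<'E'
from bench import ctrl
import cv2,numpy as np,pickle
d={}
for n in ["scene","top","wrist"]:
    im=ctrl.get_image(n); d[n]=im
    cv2.imwrite(f"pics/{n}0.png",im["pixels"][:,:,::-1])
    print(n,im["fx"],im["fy"],im["cx"],im["cy"]); print(np.round(im.get("T",im.get("mount")),4).tolist())
pickle.dump(d,open("im0.pkl","wb"))
print(ctrl.hold_point_z,ctrl.read_ee_rot(),ctrl.read_eef_pos(),ctrl.read_time_s())
E
```

```text
pics
scene 452.52678495780907 452.52678495780907 317.0646649589775 238.62726950966288
[[-0.8283, 0.3919, -0.4004, 0.845], [0.5602, 0.564, -0.6067, 0.52], [-0.0119, -0.7268, -0.6867, 0.7606], [0.0, 0.0, 0.0, 1.0]]
top 531.1930768815674 531.1930768815674 313.21715869227575 245.49080498332717
[[0.006, -0.9967, 0.0809, 0.3967], [-1.0, -0.006, 0.0002, -0.0303], [0.0003, -0.0809, -0.9967, 1.1596], [0.0, 0.0, 0.0, 1.0]]
wrist 366.94833577500975 366.94833577500975 323.2683364692971 234.21201192484557
[[0.0013, -0.9603, -0.279, 0.0711], [1.0, 0.0012, 0.0005, 0.0007], [-0.0001, -0.279, 0.9603, -0.1428], [0.0, 0.0, 0.0, 1.0]]
0.0187 [-7.74435896e-04  9.76033151e-01  2.17620510e-01 -4.16906591e-05] [ 0.27600924 -0.58799857  0.23039881] 0.15
```

View pics/scene0.png

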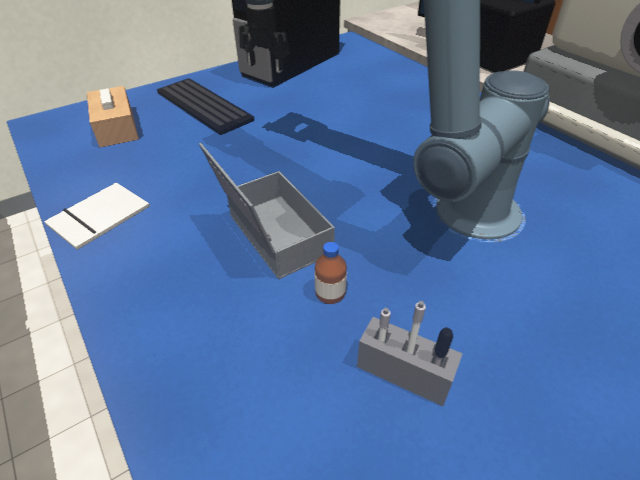

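View pics/top0.png

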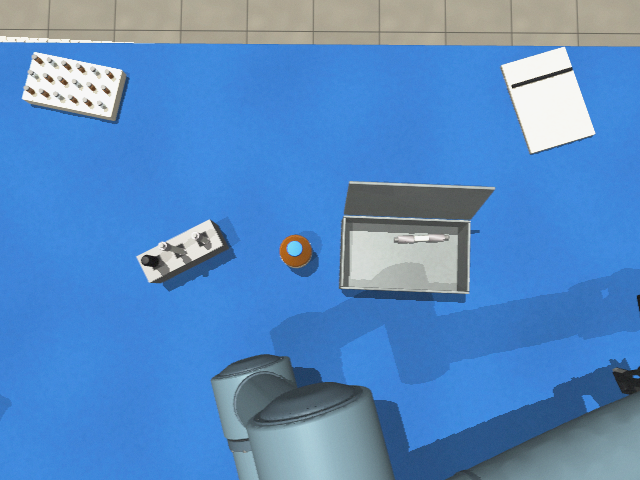

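The long column stands in the middle socket (scene pixel about 420,305 at its top). The driver is in the left socket in the top view and the short column in the right one. The box is at top pixels (341–470, 218–294) with its lid leaning back, and the bottle is at about (296,251). I'll enlarge these to get exact pixels.

Run:
```python
import pickle,cv2,numpy as np
d=pickle.load(open("im0.pkl","rb"))
t=d["top"]["pixels"][:,:,::-1];s=d["scene"]["pixels"][:,:,::-1]
def crop(im,x,y,w,h,k):
    c=cv2.resize(im[y:y+h,x:x+w],None,fx=k,fy=k,interpolation=cv2.INTER_CUBIC)
    for i in range(0,w,10):
        cv2.line(c,(i*k,0),(i*k,8 if (x+i)%50 else 20),(0,255,255),1)
        if (x+i)%50==0: cv2.putText(c,str(x+i),(i*k+2,20),0,.4,(0,255,255),1)
    for i in range(0,h,10):
        cv2.line(c,(0,i*k),(8 if (y+i)%50 else 20,i*k),(0,255,255),1)
        if (y+i)%50==0: cv2.putText(c,str(y+i),(10,i*k-2),0,.4,(0,255,255),1)
    return c
m=np.zeros((600,800,3),np.uint8)
def put(c,x,y): m[y:y+c.shape[0],x:x+c.shape[1]]=c[:600-y,:800-x]
put(crop(t,130,210,100,75,4),0,0)
put(crop(s,350,290,130,120,3),405,0)
put(crop(t,330,170,180,130,2),0,310)
put(crop(s,190,140,150,140,2),405,365-45+42)
cv2.imwrite("pics/m1.png",m[:600])
```

```text
(no output)
```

View pics/m1.png

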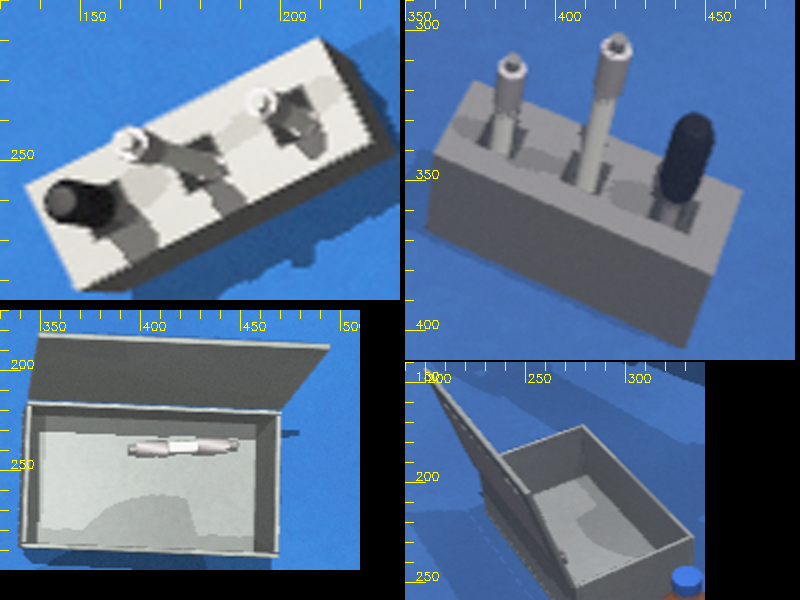

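```bash
cat > geo.py <<'E'
import numpy as np,pickle,cv2
from scipy.optimize import least_squares
d=pickle.load(open("im0.pkl","rb"))
def proj(n,P):
    c=d[n];T=c["T"];q=(np.asarray(P,float)-T[:3,3])@T[:3,:3]
    return np.c_[c["fx"]*q[:,0]/q[:,2]+c["cx"],c["fy"]*q[:,1]/q[:,2]+c["cy"]]
def plane(n,uv,z):
    c=d[n];T=c["T"];r=T[:3,:3]@[(uv[0]-c["cx"])/c["fx"],(uv[1]-c["cy"])/c["fy"],1]
    return T[:3,3]+r*(z-T[2,3])/r[2]
def place(p,L):
    c,s=np.cos(p[2]),np.sin(p[2]);L=np.asarray(L,float)
    return L@np.array([[c,-s,0],[s,c,0],[0,0,1]]).T+[p[0],p[1],0]
E
python3 - <<'E'
from geo import *
# holder: top image left = +y, up=+x
L=[[.03,.083,.085],[.03,-.083,.085],[-.03,-.083,.085],[-.03,.083,.085]]
t=np.array([(136.2,256.5),(210,219.5),(223.2,245.5),(149.5,282.5)])
s=np.array([(462.3,353.3+28.4-28.4),(359.3,340),(372.7,317.3),(462.3,353.3)]); s[0]=(452.3,381.7)
for u in [0]:
    P=np.array([plane("top",a,.085) for a in t]);print("holder top corners",P.round(4).tolist())
    P=np.array([plane("scene",a,.085) for a in s]);print(" scene",P.round(4).tolist())
f=lambda p:np.r_[(proj("top",place(p,L))-t).ravel(),(proj("scene",place(p,L))-s).ravel()]
r=least_squares(f,[.4,.2,.4]);print("holder",r.x,r.fun.round(1));h=r.x
so=place(h,[[0,y,.01] for y in (-.052,0,.052)]);print("sockets",so.round(4).tolist())
# tips
for nm,a,b in (("col",(163,245.5),(421,303.3)),("short",(130+262/4,210+102/4),(350+108/3,290+60/3)),("driver",(130+62/4,210+202/4),(350+292/3,290+117/3))):
    f=lambda p:np.r_[(proj("top",[p])-a).ravel(),(proj("scene",[p])-b).ravel()]
    r=least_squares(f,[.4,.2,.2]);print(nm,r.x.round(4),r.fun.round(1))
L2=[[.075,.13,.085],[.075,-.13,.085],[-.075,-.13,.085],[-.075,.13,.085]]
t2=np.array([(341,216.5),(470,221),(469,293.5),(340.5,288)])
f=lambda p:(proj("top",place(p,L2))-t2).ravel()
r=least_squares(f,[.4,-.2,0]);b=r.x;print("box",b,r.fun.round(1));print(proj("scene",place(b,L2)).round(0).tolist())
def lid(th):return place(b,[[.075-.15*np.cos(th),y,.0855+.15*np.sin(th)] for y in(.13,-.13)])
t3=np.array([(350,182.5),(495,188.5)])
r=least_squares(lambda p:(proj("top",lid(p[0]))-t3).ravel(),[1.9]);print("lid",r.x,r.fun.round(1),proj("scene",lid(r.x[0])),lid(r.x[0]))
print("bottle",plane("top",(294.5,248.5),.14), plane("scene",(330.5,247),.14))
print("old",[plane("top",a,.013) for a in((394,239),(449,237.5))])
E
```

```text
holder top corners [[0.4594, 0.3284, 0.085], [0.5358, 0.1805, 0.085], [0.4828, 0.1526, 0.085], [0.407, 0.2998, 0.085]]
 scene [[0.4603, 0.3283, 0.085], [0.5354, 0.18, 0.085], [0.485, 0.1552, 0.085], [0.4072, 0.3006, 0.085]]
holder [0.47153898 0.24064063 0.47785105] [ 0.1 -0.3 -0.1 -0.3 -0.3 -0.1 -0.4  0.1  0.  -0.2 -0.2  0.6  0.1 -1.2
  0.2 -0.2]
sockets [[0.4955, 0.1945, 0.01], [0.4715, 0.2406, 0.01], [0.4476, 0.2868, 0.01]]
col [0.4716 0.2414 0.2055] [-0.5  0.5 -0.6 -0. ]
short [0.4954 0.194  0.1556] [-0.2  0.3 -0.3 -0. ]
driver [0.447  0.2835 0.1673] [-0.1  0.1 -0.1  0. ]
box [ 0.46664285 -0.21649295 -0.02949257] [ 1.2 -0.9 -0.3 -0.9 -0.2  0.4 -0.7  1.4]
[[277.0, 253.0], [226.0, 190.0], [279.0, 171.0], [336.0, 227.0]]
lid [1.82840096] [-2.7  0.4 -0.9 -0.4] [[252.98430001 205.6280456 ]
 [200.2510328  143.20436141]] [[ 0.58364184 -0.08988799  0.23055045]
 [ 0.57597488 -0.34977492  0.23055045]]
bottle [0.47341862 0.00586779 0.14      ] [0.47495652 0.00643612 0.14      ]
old [array([ 0.50492609, -0.20514555,  0.013     ]), array([ 0.50891209, -0.32443676,  0.013     ])]
```

```bash
cat > plan.py <<'E'
import numpy as np
from bench import ctrl
from scipy.spatial.transform import Rotation as Rn
up=np.array([0,0,1.])
COL=np.array([.4716,.2410,0]); H=.478; BOX=np.array([.4666,-.2165,0]); BY=-.0295
r=np.array([np.cos(H),np.sin(H),0])
bx=np.array([np.cos(BY),np.sin(BY),0]); by=np.array([-bx[1],bx[0],0])
def quat(R): return Rn.from_matrix(R).as_quat()[[3,0,1,2]]
def Rgrasp(beta,sy):
    z=np.cos(beta)*r-np.sin(beta)*up; y=sy*np.cross(up,r); return np.c_[np.cross(y,z),y,z]
def Rplace(Rg,sc):
    c=sc*by; return np.c_[c,-up,np.cross(c,-up)]@np.c_[up,r,np.cross(up,r)].T@Rg
GB=.010   # grip point behind TCP
def tcp(p,R): return np.asarray(p)+GB*R[:,2]
E
python3 - <<'E'
from plan import *
ik=lambda p,R:ctrl.inverse_kinematics(p,quat(R))
f=lambda q:None if q is None else np.round(q,2).tolist()
for b in (0,15,30,40):
  for sy in (1,-1):
    R=Rgrasp(np.radians(b),sy); g=COL+[0,0,.14]
    print(b,sy,"pre",f(ik(tcp(g-.09*R[:,2],R),R)),"g",f(ik(tcp(g,R),R)),"lift",f(ik(tcp(g+.2*up,R),R)))
    for sc in (1,-1):
        P=Rplace(R,sc); p=BOX-.02*bx+.02*up
        print("   pl",sc,f(ik(tcp(p+.3*up,P),P)),f(ik(tcp(p,P),P)))
E
```

```text
0 1 pre None g [0.06, 0.2, 2.51, 2.69, 1.18, 1.75] lift None
   pl 1 [-0.68, -0.18, 1.85, -0.0, 1.47, 2.49] [-0.68, 0.22, 2.05, -0.0, 0.87, 2.49]
   pl -1 [-0.68, -0.18, 1.85, 0.0, 1.47, -0.65] [-0.68, 0.22, 2.05, -0.0, 0.87, -0.65]
0 -1 pre None g [0.06, 0.2, 2.51, 2.69, 1.18, -1.39] lift None
   pl 1 [-0.68, -0.18, 1.85, -0.0, 1.47, -0.65] [-0.68, 0.22, 2.05, -0.0, 0.87, -0.65]
   pl -1 [-0.68, -0.18, 1.85, 0.0, 1.47, 2.49] [-0.68, 0.22, 2.05, -0.0, 0.87, 2.49]
15 1 pre None g None lift None
   pl 1 [-0.57, -0.24, 1.91, -0.23, 1.33, 2.64] None
   pl -1 [-0.78, -0.1, 1.8, 0.19, 1.63, -0.75] [-0.78, 0.3, 1.98, 0.22, 1.06, -0.87]
15 -1 pre None g None lift [0.07, -0.69, 2.49, 1.44, 0.39, 0.03]
   pl 1 [-0.57, -0.24, 1.91, -0.23, 1.33, -0.5] [-0.57, 0.2, 2.11, -0.34, 0.73, -0.3]
   pl -1 [-0.78, -0.1, 1.8, 0.19, 1.63, 2.39] [-0.78, 0.3, 1.98, 0.22, 1.06, 2.27]
30 1 pre None g [0.11, -0.22, 2.5, 2.01, 0.35, 2.48] lift [0.11, -0.66, 2.37, 0.68, 0.52, -2.38]
   pl 1 None None
   pl -1 [-0.86, -0.01, 1.75, 0.35, 1.79, -0.82] [-0.86, 0.4, 1.89, 0.36, 1.26, -1.01]
30 -1 pre None g [0.11, -0.22, 2.5, 2.01, 0.35, -0.66] lift [0.11, -0.66, 2.37, 0.68, 0.52, 0.76]
   pl 1 [-0.45, -0.26, 1.97, -0.5, 1.24, -0.3] [-0.45, 0.22, 2.14, -0.78, 0.71, 0.16]
   pl -1 [-0.86, -0.01, 1.75, 0.35, 1.79, 2.32] [-0.86, 0.4, 1.89, 0.36, 1.26, 2.13]
40 1 pre None g None lift [0.13, -0.6, 2.27, 0.43, 0.67, -2.14]
   pl 1 None None
   pl -1 [-0.9, 0.06, 1.72, 0.45, 1.89, -0.84] [-0.9, 0.49, 1.83, 0.44, 1.4, -1.07]
40 -1 pre None g [0.13, -0.24, 2.43, 1.18, 0.28, 0.18] lift [0.13, -0.6, 2.27, 0.43, 0.67, 1.0]
   pl 1 [-0.38, -0.25, 2.01, -0.7, 1.2, -0.15] None
   pl -1 [-0.9, 0.06, 1.72, 0.45, 1.89, 2.3] [-0.9, 0.49, 1.83, 0.44, 1.4, 2.07]
```

```bash
cat >> plan.py <<'E'
def Rg2(psi,beta,sy):
    h=np.array([np.cos(psi),np.sin(psi),0]); z=np.cos(beta)*h-np.sin(beta)*up; y=sy*np.cross(up,h); return np.c_[np.cross(y,z),y,z],h
def Rp2(R,h,sc):
    c=sc*by; return np.c_[c,-up,np.cross(c,-up)]@np.c_[up,h,np.cross(up,h)].T@R
E
python3 - <<'E'
from plan import *
ik=lambda p,R:ctrl.inverse_kinematics(p,quat(R))
out=[]
for d in range(-60,61,10):
 for b in (15,25,35,40):
  for z in (.14,.165,.185):
   for sy in (1,-1):
    R,h=Rg2(H+np.radians(d),np.radians(b),sy)
    Q=[ik(tcp(COL+(z+k)*up,R),R) for k in (0,.05,.1,.15,.2)]
    if any(q is None for q in Q): continue
    step=np.abs(np.diff(Q,axis=0)).max()
    if step>1: continue
    for sc in (1,-1):
        P=Rp2(R,h,sc); p=BOX-.02*bx+.02*up
        W=[ik(tcp(p+k*up,P),P) for k in (.3,.2,.1,0)]
        if any(q is None for q in W): continue
        s2=np.abs(np.diff(W,axis=0)).max(); tr=np.abs(np.array(W[0])-Q[-1]).max()
        out.append((step+s2+.2*tr+.01*abs(d),d,b,z,sy,sc,step,s2,tr,np.round(Q[0],2).tolist(),np.round(Q[-1],2).tolist(),np.round(W[0],2).tolist()))
out.sort(key=lambda o:o[0]);print(len(out))
for o in out[:12]: print([round(v,2) for v in o[:9]],*o[9:])
E
```

```text
143
[np.float64(0.66), -10, 40, 0.18, 1, -1, np.float64(0.13), np.float64(0.18), np.float64(1.21)] [0.23, -0.35, 2.41, 0.26, 0.22, -1.87] [0.23, -0.61, 2.2, 0.09, 0.68, -1.68] [-0.9, 0.06, 1.72, 0.45, 1.89, -0.84]
[np.float64(0.66), -10, 40, 0.18, -1, -1, np.float64(0.13), np.float64(0.18), np.float64(1.21)] [0.23, -0.35, 2.41, 0.26, 0.22, 1.27] [0.23, -0.61, 2.2, 0.09, 0.68, 1.46] [-0.9, 0.06, 1.72, 0.45, 1.89, 2.3]
[np.float64(0.66), 0, 40, 0.18, -1, -1, np.float64(0.23), np.float64(0.18), np.float64(1.24)] [0.13, -0.36, 2.42, 0.84, 0.35, 0.54] [0.13, -0.62, 2.2, 0.39, 0.75, 1.06] [-0.9, 0.06, 1.72, 0.45, 1.89, 2.3]
[np.float64(0.66), 0, 40, 0.18, 1, -1, np.float64(0.23), np.float64(0.18), np.float64(1.24)] [0.13, -0.36, 2.42, 0.84, 0.35, -2.6] [0.13, -0.62, 2.2, 0.39, 0.75, -2.08] [-0.9, 0.06, 1.72, 0.45, 1.89, -0.84]
[np.float64(0.73), 0, 40, 0.17, -1, -1, np.float64(0.29), np.float64(0.18), np.float64(1.27)] [0.13, -0.31, 2.43, 0.97, 0.32, 0.4] [0.13, -0.61, 2.23, 0.4, 0.72, 1.03] [-0.9, 0.06, 1.72, 0.45, 1.89, 2.3]
[np.float64(0.79), 10, 40, 0.18, -1, -1, np.float64(0.2), np.fl
[... 683 characters left out ...]
12, -0.66, 2.25, 0.48, 0.67, 0.98] [-0.42, -0.26, 1.99, -0.6, 1.21, -0.23]
[np.float64(0.83), 0, 40, 0.14, -1, -1, np.float64(0.39), np.float64(0.18), np.float64(1.3)] [0.13, -0.24, 2.43, 1.18, 0.28, 0.18] [0.13, -0.6, 2.27, 0.43, 0.67, 1.0] [-0.9, 0.06, 1.72, 0.45, 1.89, 2.3]
[np.float64(0.84), 10, 35, 0.18, -1, 1, np.float64(0.24), np.float64(0.23), np.float64(1.32)] [0.02, -0.35, 2.45, 1.24, 0.53, -0.02] [0.02, -0.64, 2.24, 0.72, 0.82, 0.64] [-0.42, -0.26, 1.99, -0.6, 1.21, -0.23]
[np.float64(0.85), -20, 40, 0.18, 1, -1, np.float64(0.22), np.float64(0.18), np.float64(1.23)] [0.33, -0.3, 2.38, -0.65, 0.26, -0.81] [0.33, -0.57, 2.17, -0.24, 0.69, -1.25] [-0.9, 0.06, 1.72, 0.45, 1.89, -0.84]
```

```bash
cat >> plan.py <<'E'
def Rp3(R,h,sc,dip):   # column's foot dips by dip below level
    c=np.cos(dip)*sc*by+np.sin(dip)*up; n=np.cross(np.cross(sc*by,-up),c)  # image of h
    return np.c_[c,n,np.cross(c,n)]@np.c_[up,h,np.cross(up,h)].T@R
E
python3 - <<'E'
from plan import *
ik=lambda p,R:ctrl.inverse_kinematics(p,quat(R))
R,h=Rg2(H,.6,1);P=Rp3(R,h,-1,.2);print(np.linalg.det(P),P@R.T@up,P[:,2])
out=[]
for d in (-30,-25,-20,-15,-10,-5,0,5,10,20):
 for b in (20,25,30,35,40):
  for z in (.125,.14,.155):
   for sy in (1,-1):
    R,h=Rg2(H+np.radians(d),np.radians(b),sy)
    Q=[ik(tcp(COL+(z+k)*up,R),R) for k in np.arange(0,.21,.025)]
    if any(q is None for q in Q): continue
    step=np.abs(np.diff(Q,axis=0)).max()
    if step>.6: continue
    for sc in (1,-1):
        P=Rp3(R,h,sc,np.radians(10)); p=BOX-.03*bx+.035*up+sc*.02*by
        W=[ik(tcp(p+k*up,P),P) for k in (.3,.2,.1,0)]
        if any(q is None for q in W): continue
        s2=np.abs(np.diff(W,axis=0)).max(); tr=np.abs(np.array(W[0])-Q[-1]).max()
        out.append((step+s2+.2*tr+.01*abs(d)+.02*b,d,b,z,sy,sc,step,s2,tr,np.round(Q[0],2).tolist(),np.round(Q[-1],2).tolist(),np.round(W[0],2).tolist()))
out.sort(key=lambda o:o[0]);print(len(out))
for s in(1,-1):
 for o in [o for o in out if o[4]==s][:7]: print(np.round(o[:9],2).tolist(),*o[9:])
# lid push feasibility
hg=BOX+.075*bx+.0855*up
for tau in(15,25,35):
  z=-np.sin(np.radians(tau))*bx-np.cos(np.radians(tau))*up
  for s in(1,-1):
    y=s*by; Rl=np.c_[np.cross(y,z),y,z]
    for th in (1.95,1.5,1,.5,0):
      u=-np.cos(th)*bx+np.sin(th)*up;n=np.sin(th)*bx+np.cos(th)*up
      q=ik(hg+.13*u+.02*n,Rl);print(tau,s,th,None if q is None else np.round(q,2).tolist())
E
```

```text
0.9999999999999999 [-0.02890777 -0.97964016  0.19866933] [ 0.01148617  0.38924891 -0.92106099]Traceback (most recent call last):
  File "<stdin>", line 10, in <module>
  File "<stdin>", line 2, in <lambda>
ValueError: time passes only in moves, steps and waits
```

```bash
cat > s.py <<'E'
from plan import *
cnt=[0]
def ik(p,R):
    cnt[0]+=1
    if cnt[0]%100==0: ctrl.dwell(.02)
    return ctrl.inverse_kinematics(p,quat(R))
E
python3 - <<'E'
from s import *
out=[]
ctrl.dwell(.02)
try:
 for d in (-20,-10,0,10):
  for b in (25,30,35,40):
   for z in (.125,.145):
    for sy in (1,-1):
     R,h=Rg2(H+np.radians(d),np.radians(b),sy)
     Q=[]
     for k in (0,.05,.1,.2):
        q=ik(tcp(COL+(z+k)*up,R),R)
        if q is None or (Q and np.abs(np.array(q)-Q[-1]).max()>1): break
        Q.append(q)
     else:
      for sc in (1,-1):
        P=Rp3(R,h,sc,np.radians(10)); p=BOX-.03*bx+.035*up+sc*.02*by
        W=[ik(tcp(p+k*up,P),P) for k in (.3,0)]
        if any(q is None for q in W): continue
        step=np.abs(np.diff(Q,axis=0)).max();tr=np.abs(np.array(W[0])-Q[-1]).max()
        out.append((d,b,z,sy,sc,step,tr,np.round(Q[0],2).tolist(),np.round(Q[-1],2).tolist(),np.round(W[0],2).tolist(),np.round(W[1],2).tolist()))
except ValueError as e: print(e,cnt)
out.sort(key=lambda o:o[1]*.02+o[5]);print(len(out))
for s in(1,-1):
 for o in [o for o in out if o[3]==s][:7]: print(np.round(o[:7],3).tolist(),*o[7:])
hg=BOX+.075*bx+.0855*up
for tau in(15,25):
  z=-np.sin(np.radians(tau))*bx-np.cos(np.radians(tau))*up
  for s in(1,-1):
    y=s*by; Rl=np.c_[np.cross(y,z),y,z]
    for th in (1.95,1,0):
      u=-np.cos(th)*bx+np.sin(th)*up;n=np.sin(th)*bx+np.cos(th)*up
      q=ik(hg+.13*u+.02*n,Rl);print(tau,s,th,None if q is None else np.round(q,2).tolist())
print(ctrl.read_time_s())
E
```

```text
32
[10.0, 25.0, 0.145, -1.0, 1.0, 0.417, 1.311] [-0.02, -0.18, 2.51, 1.88, 0.63, -0.7] [-0.02, -0.66, 2.39, 1.08, 0.7, 0.28] [-0.54, -0.29, 1.93, -0.23, 1.38, -0.48] [-0.54, 0.13, 2.15, -0.33, 0.76, -0.28]
[10.0, 25.0, 0.145, -1.0, -1.0, 0.417, 2.068] [-0.02, -0.18, 2.51, 1.88, 0.63, -0.7] [-0.02, -0.66, 2.39, 1.08, 0.7, 0.28] [-0.82, -0.11, 1.77, 0.18, 1.66, 2.35] [-0.82, 0.27, 1.98, 0.21, 1.09, 2.24]
[10.0, 25.0, 0.125, -1.0, 1.0, 0.456, 1.363] [-0.02, -0.1, 2.5, 1.96, 0.66, -0.81] [-0.02, -0.63, 2.42, 1.13, 0.67, 0.22] [-0.54, -0.29, 1.93, -0.23, 1.38, -0.48] [-0.54, 0.13, 2.15, -0.33, 0.76, -0.28]
[10.0, 25.0, 0.125, -1.0, -1.0, 0.456, 2.136] [-0.02, -0.1, 2.5, 1.96, 0.66, -0.81] [-0.02, -0.63, 2.42, 1.13, 0.67, 0.22] [-0.82, -0.11, 1.77, 0.18, 1.66, 2.35] [-0.82, 0.27, 1.98, 0.21, 1.09, 2.24]
[10.0, 30.0, 0.145, -1.0, 1.0, 0.359, 1.237] [-0.0, -0.21, 2.48, 1.68, 0.56, -0.5] [-0.0, -0.64, 2.35, 0.92, 0.72, 0.43] [-0.5, -0.3, 1.94, -0.32, 1.34, -0.42] [-0.5, 0.13, 2.16, -0.47, 0.74, -0.14]
[10.0, 30.0, 0.145, -1.0, -1.0, 0.359, 1.901] [-0.0, -0.21, 2.48, 1.68, 0.56, -0.5] [-0.0, -
[... 183 characters left out ...]
 -0.26] [0.02, -0.61, 2.3, 0.77, 0.76, 0.56] [-0.46, -0.3, 1.96, -0.41, 1.31, -0.36] [-0.46, 0.14, 2.17, -0.61, 0.74, 0.01]
15 1 1.95 [-0.48, 0.42, 1.42, -0.11, 1.54, -2.0]
15 1 1 [-0.57, 0.15, 1.73, -0.13, 1.49, -2.08]
15 1 0 [-0.64, 0.12, 1.97, -0.16, 1.27, -2.12]
15 -1 1.95 [-0.48, 0.42, 1.42, -0.11, 1.54, 1.14]
15 -1 1 [-0.57, 0.15, 1.73, -0.13, 1.49, 1.06]
15 -1 0 [-0.64, 0.12, 1.97, -0.16, 1.27, 1.02]
25 1 1.95 [-0.45, 0.52, 1.31, -0.18, 1.71, -1.98]
25 1 1 [-0.53, 0.26, 1.64, -0.21, 1.63, -2.05]
25 1 0 [-0.6, 0.23, 1.87, -0.23, 1.42, -2.06]
25 -1 1.95 [-0.45, 0.52, 1.31, -0.18, 1.71, 1.16]
25 -1 1 [-0.53, 0.26, 1.64, -0.21, 1.63, 1.09]
25 -1 0 [-0.6, 0.23, 1.87, -0.23, 1.42, 1.08]
0.2
```

```bash
cat >> s.py <<'E'
import cv2
R,h=Rg2(H+np.radians(10),np.radians(30),-1); Z=.14
P=Rp3(R,h,1,np.radians(12))
def g(k): return tcp(COL+(Z+k)*up,R)
def snap(n,f):
    im=ctrl.get_image(n); cv2.imwrite(f"pics/{f}.png",im["pixels"][:,:,::-1]); return im
E
python3 - <<'E'
from s import *
q=np.array(ik(g(.2),R)); q0=np.array(ctrl.read_joint_pos())
a=q.copy(); a[0]=q0[0]; ctrl.movej(a)
ctrl.set_gripper(.03); ctrl.movej(q)
print(ctrl.read_finger_gap(),ctrl.read_eef_pos(),g(.2),ctrl.read_time_s(),ctrl.read_wrist_force())
ctrl.line_to(g(.09),quat(R))
import pickle
p=ctrl.read_eef_pos();o=ctrl.read_ee_rot();im=snap("wrist","w1");pickle.dump((p,o,im),open("w1.pkl","wb"))
im=snap("scene","s1")
Rw=Rn.from_quat(np.array(o)[[1,2,3,0]]).as_matrix()
T=np.eye(4);T[:3,:3]=Rw;T[:3,3]=p;w=pickle.load(open("w1.pkl","rb"))[2];T=T@w["mount"]
for nm,X in(("top",[.4716,.2410,.208]),("hold",list(np.array(p)-.0187*Rw[:,2]))):
    c=T[:3,:3].T@(np.array(X)-T[:3,3]);print(nm,w["fx"]*c[0]/c[2]+w["cx"],w["fy"]*c[1]/c[2]+w["cy"])
E
```

```text
0.030260088135165255 [0.47881295 0.24570318 0.33504268] [0.47848099 0.24625851 0.335     ] 4.05 [-0.19764954  0.51226129 -0.18108704]
top 320.86797780963565 340.0460580727557
hold 321.57315068952306 323.1769103475559
```

View pics/w1.png

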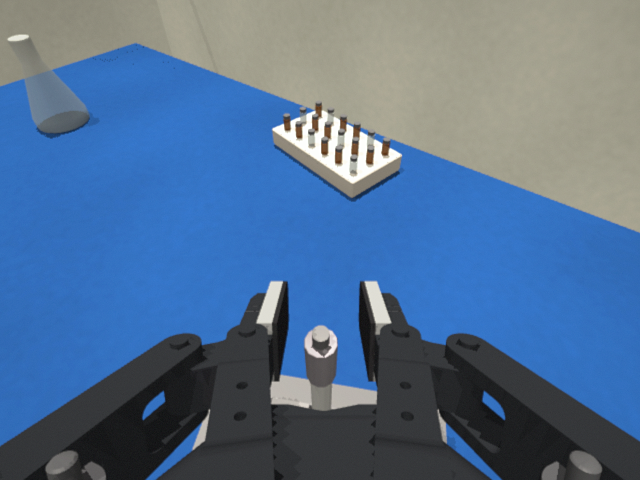

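The stub tip is at about (320,333), midway between the pads (x about 283 and 362) and within 7 px of where I predicted it. I'll descend, grip and lift.

Run:
```python
from s import *
print(ctrl.line_to(g(0),quat(R),feed=.1,until_force=8),ctrl.read_eef_pos(),g(0),ctrl.read_wrist_force())
ctrl.set_gripper(0)
print(ctrl.read_finger_gap(),ctrl.read_grasp_force(),ctrl.read_wrist_force())
print(ctrl.line_to(g(.06),quat(R),feed=.08,until_force=25))
print(ctrl.line_to(g(.2),quat(R),feed=.12,until_force=25))
print(ctrl.read_eef_pos(),ctrl.read_finger_gap(),ctrl.read_wrist_force(),ctrl.read_time_s())
a=snap("wrist","w2")["pixels"];b=snap("scene","s2")["pixels"]
cv2.imwrite("pics/c2.png",np.hstack([a[:,120:520],b[100:,240:640][:, :].repeat(1,0) if 0 else b[:,240:640]])[:,:,::-1])
```

```text
False [0.4789075  0.24627855 0.13571332] [0.47848099 0.24625851 0.135     ] [ 0.90803501  0.40000348 -0.26498942]
0.009372143995394822 58.49448323249817 [0.14869908 0.23589895 3.19219931]
False
False
[0.47814514 0.24627084 0.33364199] 0.009674301160989995 [ 0.09525509  0.69060063 -1.48309442] 8.6167
```

View pics/c2.png

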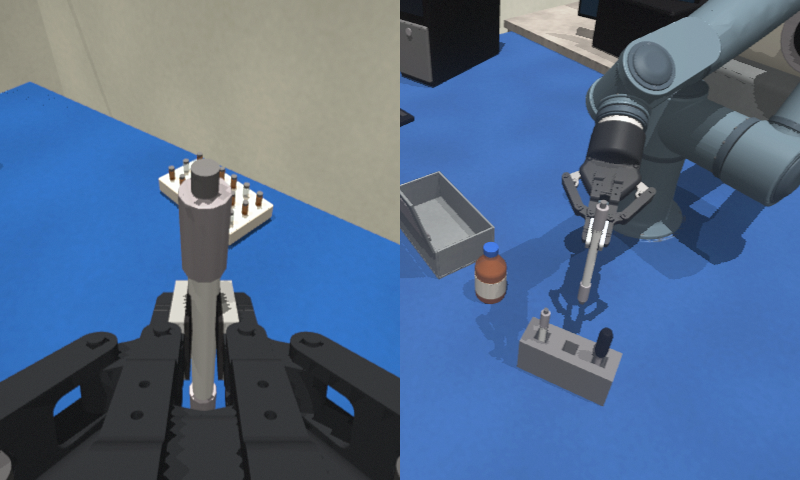

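The column is held clear of the holder, the short column and driver are still standing, and the middle socket is empty. Next I'll carry it over the box.

Run:
```python
from s import *
pl=lambda z: tcp(BOX-.03*bx+.02*by+z*up,P)
ctrl.movep(pl(.36),quat(P))
print(ctrl.read_eef_pos(),ctrl.read_finger_gap(),ctrl.read_time_s())
ctrl.line_to(pl(.2),quat(P),feed=.15)
a=snap("top","t3")["pixels"];b=snap("scene","s3")["pixels"]
cv2.imwrite("pics/c3.png",np.hstack([cv2.resize(a[170:380,270:550],None,fx=1.42,fy=1.42),cv2.resize(b[100:310,130:410],None,fx=1.42,fy=1.42)])[:,:,::-1])
```

```text
[ 0.4371459  -0.19806905  0.35004108] 0.009631213274123786 10.3
```

View pics/c3.png

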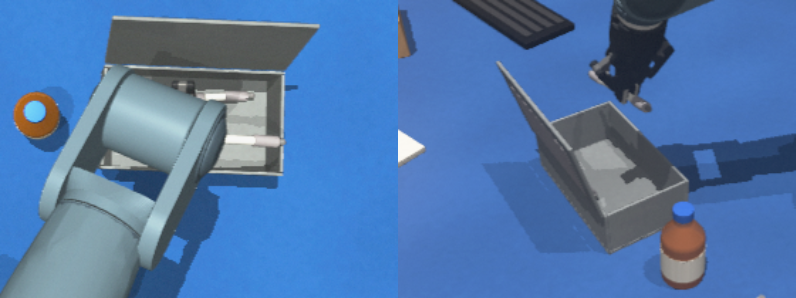

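Run:
```python
from geo import *
for z in (.15,.17,.19):
    X=plane("top",(270+284/1.42,170+142/1.42),z); c=X-[.4666,-.2165,0]; t=-.0295
    print(z,X,"local",c[0]*np.cos(t)+c[1]*np.sin(t),-c[0]*np.sin(t)+c[1]*np.cos(t))
```

```text
0.15 [ 0.43371134 -0.32828653  0.15      ] local -0.029577123907382447 -0.11270796341968795
0.17 [ 0.43297826 -0.32238393  0.17      ] local -0.030483993551719837 -0.10682955584300374
0.19 [ 0.43224517 -0.31648133  0.19      ] local -0.03139086319605723 -0.10095114826631954
```

The foot comes out at local (-0.030, -0.107), inside the -y wall at -0.125. I'll lower it and release.

Run:
```python
from s import *
pl=lambda z: tcp(BOX-.03*bx+.02*by+z*up,P)
print(ctrl.line_to(pl(.055),quat(P),feed=.12,until_force=10))
print(ctrl.line_to(pl(.034),quat(P),feed=.04,until_force=4),ctrl.read_eef_pos(),ctrl.read_wrist_force())
ctrl.set_gripper(.035)
ctrl.dwell(.3)
print(ctrl.read_wrist_force())
ctrl.line_to(pl(.36),quat(P),feed=.2)
ctrl.movej([-1.3,-.5,2.0,0,1.6,0]) 
a=snap("top","t4")["pixels"];b=snap("scene","s4")["pixels"];print(ctrl.read_time_s())
cv2.imwrite("pics/c4.png",np.hstack([cv2.resize(a[170:380,270:550],None,fx=1.42,fy=1.42),cv2.resize(b[100:310,130:410],None,fx=1.42,fy=1.42)])[:,:,::-1])
```

```text
False
True [ 0.43876031 -0.19926337  0.03787885] [ 3.30470775  0.59740541 -1.60938701]
[ 4.50270552 -0.91285138 23.21347988]
16.85
```

View pics/c4.png

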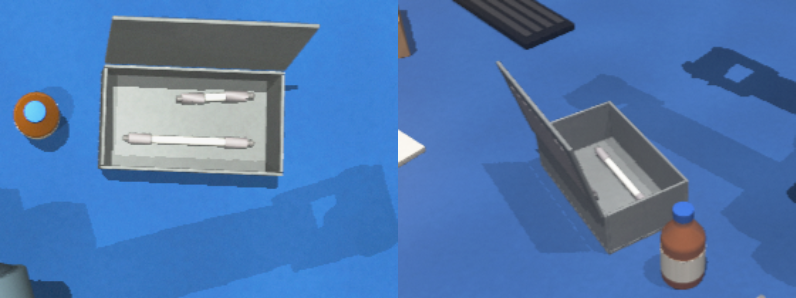

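The column lies flat in the box (top crop 122–254, 140) beside the old one, and the lid hasn't moved. Next is closing the lid from behind.

```bash
cat > lid.py <<'E'
from s import *
tau=np.radians(25); hg=BOX+.075*bx+.0855*up
z=-np.sin(tau)*bx-np.cos(tau)*up; y=-by; RL=np.c_[np.cross(y,z),y,z]; qL=quat(RL)
def lp(th,r=.12,off=0):
    u=-np.cos(th)*bx+np.sin(th)*up;n=np.sin(th)*bx+np.cos(th)*up
    return hg+r*u+(.006+.011*abs(np.sin(th-tau))+off)*n
E
python3 - <<'E'
from lid import *
ctrl.set_gripper(0)
s=lp(2.1,off=.008); hi=s.copy(); hi[2]=.40
ctrl.movep(hi-.17*bx,qL); ctrl.line_to(hi,feed=.2)
print(ctrl.line_to(s,feed=.15,until_force=8),ctrl.read_eef_pos(),ctrl.read_wrist_force(),ctrl.read_time_s())
for th in np.linspace(2.0,.2,10):
    hit=ctrl.line_to(lp(th,off=-.001),feed=.12,until_force=25)
    print(round(th,2),hit,np.round(ctrl.read_wrist_force(),1))
    if hit: break
else:
    print(ctrl.line_to(lp(0,off=-.004),feed=.04,until_force=12),ctrl.read_eef_pos(),lp(0),ctrl.read_wrist_force())
print(ctrl.read_time_s())
E
```

```text
False [ 0.62424248 -0.22141493  0.17775417] [ 0.53974519  0.2863481  -0.2591576 ] 21.0083
2.0 False [-0.7 -0.  -0.8]
1.8 False [0.7 0.  0.7]
1.6 False [-0.4 -0.3 -0.1]
1.4 False [-0.4  0.8  0.7]
1.2 False [-0.1 -0.1 -0.1]
1.0 False [0.4 0.2 0.8]
0.8 False [-0.6 -0.8  1.2]
0.6 False [-0.  -1.  -0.6]
0.4 False [-0.5  0.3  0.4]
0.2 False [ 0.6 -0.5 -0.5]
True [ 0.42217737 -0.21528767  0.09463301] [ 0.42161958 -0.21517269  0.0961488 ] [0.31409109 0.89400242 4.76824109]
25.1333
```

Run:
```python
from lid import *
print(ctrl.line_to(lp(0,r=.135,off=-.008),feed=.03,until_force=20),ctrl.read_eef_pos()[2],ctrl.read_wrist_force())
p=lp(0); p[2]=.36; ctrl.line_to(p,feed=.2); ctrl.movej([-1.3,-.5,2.0,0,1.6,0])
a=snap("top","t5")["pixels"];b=snap("scene","s5")["pixels"];print(ctrl.read_time_s())
a=a[170:310,130:510];b=b[100:420,130:490]
cv2.imwrite("pics/c5.png",np.vstack([cv2.resize(a,(700,258)),cv2.resize(b,(700,340))[:,:]])[:598,:,::-1])
```

```text
True 0.0945920433757367 [-0.05343863  0.82008686  4.90597732]
28.1083
```

View pics/c5.png

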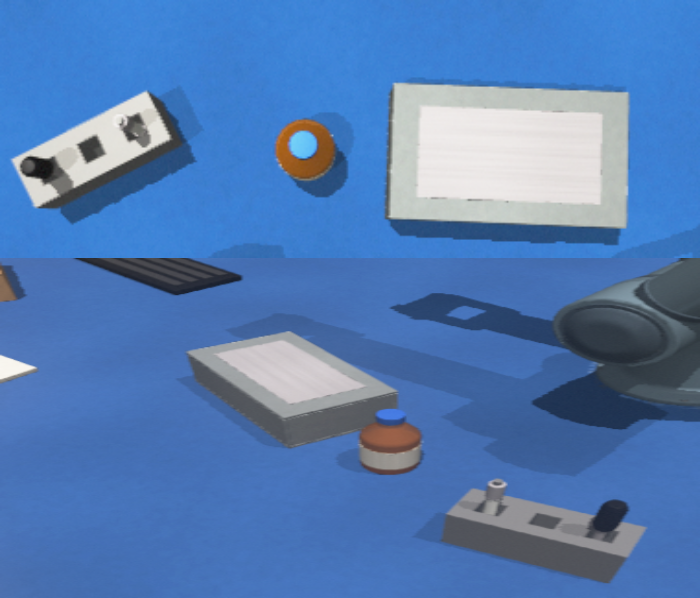

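The lid lies flat on the box, the bottle hasn't moved, and both other tools are standing in the holder. I'll hand the job in.

```bash
python3 -c "
from bench import ctrl
print(ctrl.close_job())"
```

```text
the job is handed in; nothing more can be done
None
```

The long column is lying flat in the scrap box beside the old one, the lid is shut, the short column, driver and bottle are still standing in place, and the job was handed in at about 28 s; no verdict was returned.

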